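Sweep the landing pad, flip the side stand down and hold the frame stub upright

ROBOT

A 6-joint arm with a two-finger parallel gripper is mounted at the origin on the work surface. World frame = base frame: x ahead of the robot, y to its left, z up, the work surface at z = 0. Lengths are in m, angles in rad, forces in N, time in s.
With the tool pointing down it reaches from about 0.325 to 0.9 m from the base axis. Payload 6.1 kg.
Tool frame: the origin (TCP) lies on the centre line of the jaws, within the pads' length; the fingertips stand ctrl.tcp_to_tips ahead of it and the grasp point (between the pads) lies 2 mm behind it (ctrl.tcp_to_tips is the distance from the TCP to the fingertips, in m); z points along the fingers, y is the line along which they close (so a half turn about z gives the same grasp; the last joint's range is limited). The gripper opens to 85 mm and grips with 20 to 120 N. Pads are 22 mm wide; open, the fingers measure 114 mm over their backs; the gripper's body (76 mm by 85 mm) begins 54 mm behind the grasp point. The pads swing forward as they close: fully open they stand 13 mm farther back than shut.
Start: joints at [1.214, 0.22, 1.526, -0, 1.395, -0.126], TCP at [0.143, 0.608, 0.248] pointing down, gripper open.
Joint ranges: [-2.98, 2.98], [-0.91, 2.08], [0.09, 2.57], [-1.24, 4.39], [0.2, 2.65], [-2.68, 2.68]. Speed limits (rad/s): [2.57, 2.57, 3.01, 3.14, 3.14, 3.14].

INTERFACE

Orientations are given as a unit quaternion [x, y, z, w].
In Python, from workcell import telemetry, viewer, ctrl gives the robot as it stands.
- The arm moves only by the tool drive_tool, never from a script. Its argument "moves" is a list of rows, each an object with "travel": the shift along the tool's x, y, z in mm, a list of three; "twist": the turn about the tool's z in rad; "grip": the opening in per cent of the stroke, from 0 (shut) to 100 (fully open). A call has 1 to 10 rows; each row shifts and turns the commanded pose from where the row before left it, along the tool's axes as they then stand; what a row does not reach is not made up. A row lasts 1/10 s, in which the tool goes at most 50 mm and 8.59 degrees, less where a joint would pass 70% of its speed; a pose out of reach is approached as far as the arm can. A call is refused whole if a number of a shift passes 50 or a number of a turn 0.15, either way. A call with a gripper value outside its range is refused whole. The fingers move at their own pace and stop on an object; "newtons" is the grip in N (left out, the last holds). Time passes only in rows, so rows that do not move let the fingers close. It gives the time, the measured TCP pose, the force, the opening and the grip force at its end, in the units of the state.
- telemetry.get_state(): the state, without advancing time (a new reading comes with each control period).
- viewer.read_camera(name): name is "side" or "top" or "wrist"; returns the picture (480x640x3 uint8, red, green, blue); there is no depth.
- viewer.camera_info(name): a dict with "fx", "fy", "cx", "cy" (pixels), "eye" and "rotation" of the camera in the world; the wrist camera has in their place "tool_from_camera" (4x4, takes a point from camera to tool coordinates, whose origin is the TCP and whose axes are the flange's). Camera axes: x right, y down, z forward; pixel columns grow to the right and rows downward; lengths in m; the calibration is good to about 2 mm. A picture is of the moment at which its call begins: read the wrist's pose just before it. camera_info takes no time and is no camera call.
- ctrl.sign_off(): hands the job in; it is judged then, once.
The state is a dict: "time_s": time; "joints": joint angles; "dq": joint speeds; "joint_torque": joint torques, N m; "tool_pos": TCP position; "tool_rot": TCP orientation; "contact_force": force on the tool from outside, world axes, zero at the start; "wrist_torque": the same for the moment, N m; "gripper_width": finger opening in m; "grasp_force": force on a finger pad.
Only numpy, scipy, OpenCV 4.12 (cv2) and the standard library are available. Lean on these libraries where they do the work, as an engineer would, in place of code of your own. Each camera call takes 0.05 s, during which the arm holds its last target. There are 200 camera calls.

TASK

Sweep the three metal offcuts off the steel landing pad with the yellow-handled scraper block (never with the fingers) and set the block down clear of the pad. Then flip the side stand of the green frame stub down over centre until it snaps to its stop, and pull the leaning stub upright. Finish still holding the stub upright in the gripper, leaning neither back on its spring nor over onto the stand, and leave the can, hammer and magnet where they are.

Things in the scene. Friction and masses are not known exactly. Their poses are not given: they have to be found in the camera images.
- jig: Fixed plywood jig board, 330 (x) x 360 (y) x 12 mm, on the bench; place and yaw vary. Origin: centre of its underside; +x away from the robot, +y to its left. In its frame the stub's pivot runs along y at x 0, z 45 mm, between steel lugs (36 x 12 mm, 64 mm high) at y -115 and 55; two red-handled toggle clamps at x 50 to 205, up to 56 mm high, at y -90 and 30.
- pad (a point): Centre of the top face of the bare steel landing pad on the board (jig x -85, y 40, z 22 mm; jig axes). The pad is 80 mm along x, 120 mm along y and stands 10 mm proud of the board. The stand's foot belongs over it. Its -x, -y and +y sides are free.
- scraper: Loose scraper block, about 180 g, standing on the bench on the right: rubber foot and wooden body 90 mm long (its x), 28 mm thick (its y; rubber 26), up to z 36 mm, then a yellow grip 60 mm long, 28 mm thick, from z 36 to 66 mm. Origin: centre of its underside. Let go upright on a flat place, it stands.
- offcut0: Loose dark steel offcut, 24 x 18 x 12 mm, 35 g, on the landing pad. Origin: centre of its underside.
- offcut1: Loose copper-coloured angle offcut, 22 x 22 mm, 18 mm high, 30 g, on the landing pad. Origin: centre of its underside.
- offcut2: Loose dark steel offcut, 20 x 20 x 12 mm, 35 g, on the landing pad. Origin: centre of its underside.
- tilt (a joint): Lean of the stub about its pivot (rad): 0 upright, positive leaning away from the robot (jig +x). It rests at its stop at 0.34. A hub spring and its weight pull it there: holding it upright takes about 4 N across the top bar; let go, it falls back. Past upright it comes to lean over the stand at -0.12.
- stub: Green tubular frame stub on an aluminium hub (about 0.9 kg). Origin: on the pivot axis; y along it (jig y), z up the stub, tilting with it. Round 22 mm uprights at y -90 and 15 mm, a slanting 16 mm brace (y -90, z 50 to y 15, z 125), and a round 22 mm top bar from y -115 to 30 mm at z 190.
- top_bar (a point): Point on the centre line of the stub's top bar, between the uprights (stub y -40, z 190 mm): the place to grip it, across the bar. Free of other parts for 50 mm below it.
- stand (a joint): Angle of the side stand (rad): 0 stowed, the leg pointing to the jig's +y and 0.14 rad up; grows as the leg swings down, to its stop at 1.75. Sprung over centre: let go below about 0.4 it springs back to 0, beyond about 0.8 it snaps down to 1.75 by itself. It takes under 0.25 N m (3 N at stand_mid); pushing or gripping it hard rocks the stub.
- stand_pivot (a point): Pivot of the side stand, on the stub (stub x -50, y 40, z 100 mm). The leg swings in the plane of the stub's y axis and a line pointing down and out, 18 degrees from the stub's -z towards its -x.
- stand_mid (a point): Point on the centre line of the stand's round leg (12 mm thick), 85 mm from its pivot: the place to push it.
- stand_foot (a point): Centre of the black rubber ball (18 mm) at the end of the leg, 110 mm from its pivot. With the stand down and the stub upright it hangs about 10 mm clear above the pad.
- spray_can: Bystander: loose can, 60 mm across, 170 mm high, standing on the bench to the left. Origin: centre of its underside.
- hammer: Bystander: loose hammer lying on the bench to the left, about 300 mm long.
- magnet: Bystander: loose red welding magnet, 90 x 70 x 18 mm, lying on the bench on the right. Origin: centre of its underside.
Mind the look-alikes: they are no part of the job. What is shaped like the scraper but blue is not meant.

How it is judged:
On the way, in this order (a step that is already met when the one before it is completed fails the run):
1. the three offcuts are off the landing pad ((y of offcut0 in the frame of pad below -0.066 m or y of offcut0 in the frame of pad above 0.066 m or x of offcut0 in the frame of pad below -0.046 m or x of offcut0 in the frame of pad above 0.046 m) and (y of offcut1 in the frame of pad below -0.066 m or y of offcut1 in the frame of pad above 0.066 m or x of offcut1 in the frame of pad below -0.046 m or x of offcut1 in the frame of pad above 0.046 m) and (y of offcut2 in the frame of pad below -0.066 m or y of offcut2 in the frame of pad above 0.066 m or x of offcut2 in the frame of pad below -0.046 m or x of offcut2 in the frame of pad above 0.046 m)), for 0.2 s.
2. the scraper block is set down clear of the pad and let go (contact force between the fingers and scraper below 0.2 N and height (world z) of scraper below 0.045 m and (y of scraper in the frame of pad below -0.07 m or y of scraper in the frame of pad above 0.07 m or x of scraper in the frame of pad below -0.05 m or x of scraper in the frame of pad above 0.05 m)), for 0.2 s.
3. the side stand is flipped down to its stop while the stub still leans (value of joint stand above 1.6 rad and value of joint tilt above 0.15 rad), for 0.2 s.
4. the stub is held upright in the gripper (value of joint tilt between -0.08 and 0.08 rad and contact force between the fingers and stub above 1 N and value of joint stand above 1.6 rad), for 0.5 s.
At the end, for the whole second after the job is handed in: At the end the gripper still holds the stub (over 1 N), upright within 0.08 rad and still (under 0.1 rad/s); the stand is past 1.6 rad; all offcut centres lie 6 mm or more outside the pad; the block is let go, its centre 10 mm or more outside the pad and its underside below 45 mm (all of step 1 and all of step 2 and all of step 4 and velocity of joint tilt between -0.1 and 0.1 rad/s); the arm keeps its last pose, push and grip.
It fails at once if the fingers or the arm touch an offcut (contact force between any of the fingers, the arm and offcut0 above 0.5 N or contact force between any of the fingers, the arm and offcut1 above 0.5 N or contact force between any of the fingers, the arm and offcut2 above 0.5 N).
It fails at once if a bystander (can, hammer, magnet) is moved more than 30 mm or the can is tipped (distance of any of spray_can, hammer, magnet from where it was at the start of the episode above 0.03 m or angle between spray_can's own z axis and vertical above 0.5 rad).
It also fails if it takes over 66 s, if anything falls off the work surface, if the arm or the gripper's body presses on something with over 40 N, if the wrist force passes 120 N, or if a joint passes its speed limit or range.

## Working session

There is one attempt and no reset: what is moved stays moved. The work goes in short steps, Python scripts to look and compute and a tool call to move; the robot and the scene stay as the last step left them, time stands still between calls to the robot, and variables do not carry over. Pictures are saved under pics/ and viewed, at most 10 in all, crops included, and the job is handed in when it is done.

Besides the shell and the picture viewer there is one more tool, called after "Emit:" as name(argument=value, ...) on one line, values as JSON. drive_tool: Moves the arm, as the interface text tells. Its arguments: {"type":"object","properties":{"moves":{"type":"array"},"newtons":{"type":"number"}},"required":["moves"]}

```bash
ls; mkdir -p pics; python3 - <<'E'
from workcell import telemetry, viewer, ctrl
import cv2, numpy as np
print(ctrl.tcp_to_tips)
s=telemetry.get_state(); print(s)
ims=[]
for n in ("side","top"):
    im=viewer.read_camera(n); cv2.imwrite(f"pics/{n}0.png",im[:,:,::-1]); print(n,viewer.camera_info(n))
print(viewer.camera_info("wrist"))
E
```

```text
pics
0.017
{'time_s': 0.0, 'joints': array([ 1.21387708e+00,  2.21276456e-01,  1.52762181e+00,  2.95580683e-05,
        1.39466536e+00, -1.26110920e-01]), 'dq': array([ 0.0003956 ,  0.00017706, -0.00064141,  0.00019394,  0.0017691 ,
        0.0009898 ]), 'joint_torque': array([-6.39291793e-04, -4.96913087e+01, -3.89387691e+01, -3.25999117e-04,
        1.14707297e-02, -1.69847675e-05]), 'tool_pos': array([0.14277916, 0.60788954, 0.24716235]), 'tool_rot': array([ 1.15150703e-01,  9.93347544e-01, -9.53400304e-04, -2.49827208e-04]), 'contact_force': array([ 0.18860322, -0.0455427 ,  0.49396086]), 'wrist_torque': array([-0.01774708, -0.01358024, -0.05064775]), 'grasp_force': 0.0, 'gripper_width': 0.08555961902683132}
side {'fx': 582.1965795642743, 'fy': 582.1965795642743, 'cx': 331.04434579497865, 'cy': 241.42245755296904, 'eye': array([0.42021625, 1.16835514, 0.94332621]), 'rotation': array([-0.03736171,  0.89298903, -0.44786486,  0.02432608])}
top {'fx': 474.5286580131456, 'fy': 474.5286580131456, 'cx': 313.9244216046129, 'cy': 240.72687063924033, 'eye': array([0.37098658, 0.08228138, 1.51701079]), 'rotation': array([-0.70287899,  0.70944071, -0.03869153,  0.03402893])}
{'fx': 393.536935040721, 'fy': 393.536935040721, 'cx': 317.90326882408556, 'cy': 243.17517680658128, 'tool_from_camera': array([[-2.73894581e-05, -9.50590472e-01, -3.10447666e-01,
         7.99732039e-02],
       [ 9.99999776e-01, -2.33749651e-04,  6.27515554e-04,
        -5.57902862e-05],
       [-6.69077340e-04, -3.10447579e-01,  9.50590265e-01,
        -1.25288876e-01],
       [ 0.00000000e+00,  0.00000000e+00,  0.00000000e+00,
         1.00000000e+00]])}
```

View pics/top0.png

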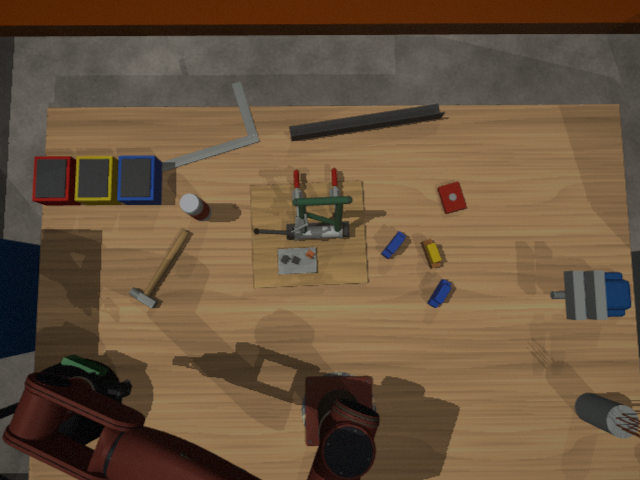

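View pics/side0.png

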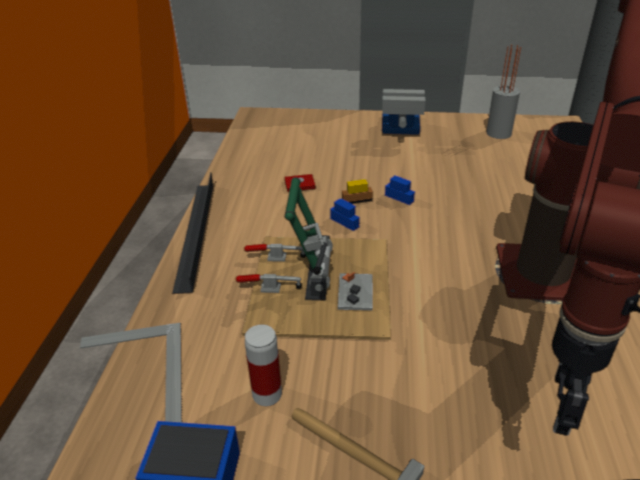

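The top view shows the board at about (251–367, 181–287), the pad at (297,261) with the offcuts, and the stand leg running from (290,232) to (257,232). Three blocks have the scraper's shape: blue (395,245), yellow (432,254) and blue (440,293). The task asks for the yellow grip, so (432,254) fits. I'll confirm it in a crop.

```bash
cat > h.py <<'E'
from workcell import telemetry, viewer, ctrl
import cv2, numpy as np
from scipy.spatial.transform import Rotation as R
def cam(n):
    i=viewer.camera_info(n)
    if n=="wrist":
        s=telemetry.get_state(); T=i["tool_from_camera"]; Rt=R.from_quat(s["tool_rot"]).as_matrix()
        return i,Rt@T[:3,3]+s["tool_pos"],Rt@T[:3,:3]
    return i,np.array(i["eye"]),R.from_quat(i["rotation"]).as_matrix()
def cast(c,uv,z):
    i,e,M=c; uv=np.atleast_2d(np.float64(uv))
    d=np.c_[(uv[:,0]-i["cx"])/i["fx"],(uv[:,1]-i["cy"])/i["fy"],np.ones(len(uv))]@M.T
    return e+d*((z-e[2])/d[:,2])[:,None]
def proj(c,p):
    i,e,M=c; q=(np.atleast_2d(p)-e)@M
    return np.c_[q[:,0]/q[:,2]*i["fx"]+i["cx"],q[:,1]/q[:,2]*i["fy"]+i["cy"]]
def mask(im,lo,hi,box=None):
    m=cv2.inRange(cv2.cvtColor(im,cv2.COLOR_RGB2HSV),lo,hi)
    if box:
        k=np.zeros_like(m); a,b,c,d=box; k[b:d,a:c]=255; m&=k
    return m
def snap(n,name):
    c=cam(n); im=viewer.read_camera(n); cv2.imwrite(f"pics/{name}.png",im[:,:,::-1]); return c,im
E
python3 - <<'E'
from h import *
im=cv2.imread("pics/top0.png")[:,:,::-1].copy(); c=cam("top")
m=mask(im,(18,130,90),(32,255,255),(415,230,455,280))
ys,xs=np.nonzero(m); print("yellow px",xs.mean(),ys.mean(),len(xs)); 
r=cv2.minAreaRect(np.c_[xs,ys].astype(np.float32)); b=cast(c,cv2.boxPoints(r),.06); print("yellow",cast(c,[r[0]],.066),b)
big=cv2.resize(im[170:300,240:460],None,fx=3.6,fy=3.6,interpolation=cv2.INTER_CUBIC)
cv2.imwrite("pics/c1.png",big[:,:,::-1])
hsv=cv2.cvtColor(im,cv2.COLOR_RGB2HSV)
for p in [(270,200),(245,200),(260,270),(240,270),(310,280),(310,295),(297,258),(355,260),(375,260),(432,254)]: print(p,hsv[p[1],p[0]])
E
```

```text
yellow px 433.715 252.18 200
yellow [[ 0.48101708 -0.29461125  0.066     ]] [[ 0.50515484 -0.26969762  0.06      ]
 [ 0.51729229 -0.30107349  0.06      ]
 [ 0.45786177 -0.32256085  0.06      ]
 [ 0.44583272 -0.2912907   0.06      ]]
(270, 200) [ 18 126 138]
(245, 200) [ 16 116 150]
(260, 270) [ 18 124 134]
(240, 270) [ 15 116 150]
(310, 280) [ 18 124 136]
(310, 295) [ 16 118 143]
(297, 258) [ 6 25 52]
(355, 260) [ 18 127 147]
(375, 260) [ 16 116 149]
(432, 254) [ 26 216 152]
```

View pics/c1.png

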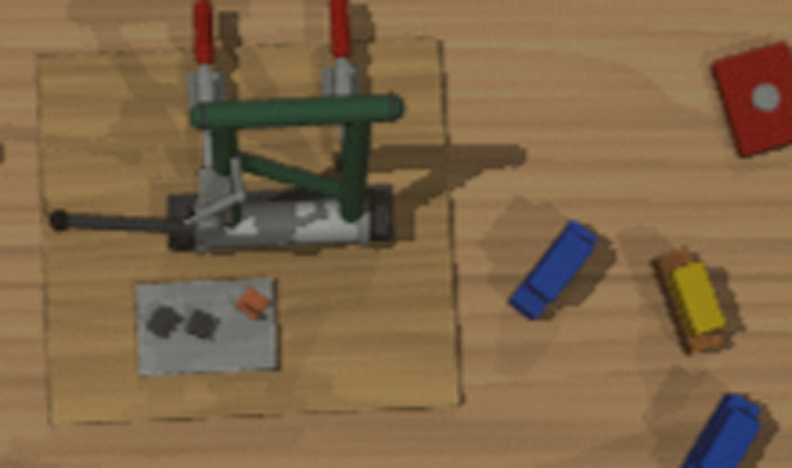

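The crop confirms the scraper: the yellow grip on a wooden body is at crop (697,298), with the two blue look-alikes at (553,270) and (725,430). The pad is at crop (137–278, 280–375), with the dark offcuts at (163,321) and (202,324) and the copper one at (253,302). Next I'll work out the jig pose.

```bash
python3 - <<'E'
from h import *
im=cv2.imread("pics/top0.png")[:,:,::-1].copy(); c=cam("top")
k=lambda a: np.array(a)/3.6+[240,170]-0.36
bc=cast(c,k([(37,54),(440,39),(462,404),(50,424)]),.012)[:,:2]
fl,fr,nr,nl=bc
yaw=[np.arctan2(*(v[::-1])) for v in (fl-nl,fr-nr)]+[np.arctan2(-v[0],v[1]) for v in (fl-fr,nl-nr)]
print("board centre",bc.mean(0),"yaw",yaw, np.linalg.norm(fl-nl),np.linalg.norm(fl-fr))
pc=cast(c,k([(137,284),(275,279),(278,370),(140,376)]),.022)[:,:2]
m=mask(im,(0,0,0),(179,70,255),(270,240,325,280)); ys,xs=np.nonzero(m)
r=cv2.minAreaRect(np.c_[xs,ys].astype(np.float32)); bx=cast(c,cv2.boxPoints(r),.022); print("mask pad",cast(c,[r[0]],.022),bx[:,:2].tolist())
print("pad centre",pc.mean(0))
y=np.mean(yaw); M=np.array([[np.cos(y),-np.sin(y)],[np.sin(y),np.cos(y)]])
print("yaw",y,"jig from pad",pc.mean(0)-M@[-.085,.04])
of=cast(c,k([(163,321),(202,324),(253,302)]),.034)[:,:2]; print("offcuts in pad", (of-pc.mean(0))@M)
# scraper wood+yellow direction
ys,xs=np.nonzero(mask(im,(18,130,90),(32,255,255),(415,230,455,280)))
cs=sorted(cast(c,cv2.boxPoints(cv2.minAreaRect(np.c_[xs,ys].astype(np.float32))),.066)[:,:2].tolist()); print(cs)
E
```

```text
board centre [0.5512102  0.08911276] yaw [np.float64(0.03869955164646737), np.float64(0.039179679864273585), np.float64(0.029674888125370752), np.float64(0.03876316711620765)] 0.33027685635520937 0.36170080042955566
mask pad [[0.47574456 0.12555672 0.022     ]] [[0.5286393249986154, 0.1853920352224867], [0.5275604444163754, 0.0650695026956015], [0.4232012474464688, 0.06611897674599239], [0.4243233714383337, 0.18558319075223623]]
pad centre [0.4630766  0.12473151]
yaw 0.03657932168807984 jig from pad [0.54948259 0.08786682]
offcuts in pad [[ 0.00634204  0.0381036 ]
 [ 0.00218286  0.00436539]
 [ 0.01930338 -0.04077268]]
[[0.44552450217168466, -0.2897523195178118], [0.4575040145454832, -0.32089370124578076], [0.5046023347977338, -0.26824816044052957], [0.5166898028611411, -0.29949482996540866]]
```

Emit:
drive_tool(moves=[{"travel": [-36,-33,0],"twist": 0,"grip": 100},{"travel": [-36,-33,0],"twist": 0,"grip": 100},{"travel": [-36,-33,0],"twist": 0,"grip": 100},{"travel": [-36,-33,0],"twist": 0,"grip": 100},{"travel": [-36,-33,0],"twist": 0,"grip": 100},{"travel": [-36,-33,0],"twist": 0,"grip": 100},{"travel": [-36,-33,0],"twist": 0,"grip": 100},{"travel": [-36,-33,0],"twist": 0,"grip": 100},{"travel": [-36,-33,0],"twist": 0,"grip": 100},{"travel": [-36,-33,0],"twist": 0,"grip": 100}], newtons=40)

```text
time_s: 1.1
tool_pos: [0.4185, 0.203, 0.2482]
tool_rot: [0.115, 0.993, 0.0, 0.0]
contact_force: [1.4, 0.6, -0.2]
gripper_width: 0.0851
grasp_force: 0.0
```

Emit:
drive_tool(moves=[{"travel": [-15,-45,0],"twist": 0,"grip": 100},{"travel": [-15,-45,0],"twist": 0,"grip": 100},{"travel": [-15,-45,0],"twist": 0,"grip": 100},{"travel": [-15,-45,0],"twist": 0,"grip": 100},{"travel": [-15,-45,0],"twist": 0,"grip": 100},{"travel": [-15,-45,0],"twist": 0,"grip": 100},{"travel": [-15,-45,0],"twist": 0,"grip": 100},{"travel": [-15,-45,0],"twist": 0,"grip": 100},{"travel": [-15,-45,0],"twist": 0,"grip": 100},{"travel": [-15,-45,0],"twist": 0,"grip": 100}])

```text
time_s: 2.1
tool_pos: [0.4606, -0.2695, 0.248]
tool_rot: [0.115, 0.993, 0.0, -0.0]
contact_force: [-0.1, 0.9, 0.6]
gripper_width: 0.0854
grasp_force: 0.0
```

Emit:
drive_tool(moves=[{"travel": [0,0,0],"twist": -0.145,"grip": 100},{"travel": [0,0,0],"twist": -0.145,"grip": 100},{"travel": [0,0,0],"twist": -0.145,"grip": 100},{"travel": [0,0,0],"twist": -0.145,"grip": 100},{"travel": [0,0,25],"twist": 0,"grip": 100},{"travel": [0,0,25],"twist": 0,"grip": 100},{"travel": [0,0,0],"twist": 0,"grip": 100},{"travel": [0,0,0],"twist": 0,"grip": 100},{"travel": [0,0,0],"twist": 0,"grip": 100}])

```text
time_s: 3.0
tool_pos: [0.4617, -0.268, 0.1997]
tool_rot: [-0.174, 0.985, -0.001, 0.001]
contact_force: [-0.0, 0.4, 0.4]
gripper_width: 0.0855
grasp_force: 0.0
```

```bash
cat >> h.py <<'E'
def plan(p,ang=None):
    "world target xyz, tool-y angle (deg): tool-axes shift in mm (before the twist), twist in rad"
    s=telemetry.get_state(); M=R.from_quat(s["tool_rot"]).as_matrix()
    d=M.T@(np.array(p)-s["tool_pos"])*1000; a=np.degrees(np.arctan2(M[1,1],M[0,1]))
    print("at",s["tool_pos"].round(4),"ydeg",a.round(2),"shift",d.round(1), "twist", None if ang is None else round(-np.radians((ang-a+180)%360-180),3),"f",s["contact_force"].round(1),"w",round(s["gripper_width"],4),"t",s["time_s"])
E
python3 - <<'E'
from h import *
c,im=snap("wrist","w1")
m=mask(im,(20,140,60),(34,255,255)); m=cv2.morphologyEx(m,cv2.MORPH_OPEN,np.ones((5,5)))
n,l,st,ce=cv2.connectedComponentsWithStats(m)
for i in range(1,n):
    if st[i,4]>300: print(st[i],ce[i])
i=1+np.argmax(st[1:,4]); ys,xs=np.nonzero(l==i)
r=cv2.minAreaRect(np.c_[xs,ys].astype(np.float32)); b=cv2.boxPoints(r)
P=cast(c,b,.066)[:,:2]; print(b.round(1).tolist(),P.round(4).tolist(),P.mean(0), [np.linalg.norm(P[j]-P[j-1]).round(4) for j in range(4)])
E
```

```text
[ 249  200   43   88 3614] [270.4670725  242.92141671]
[[249.0, 200.0], [291.0, 200.0], [291.0, 287.0], [249.0, 287.0]] [[0.4535, -0.32], [0.4438, -0.2936], [0.504, -0.2731], [0.5143, -0.3015]] [ 0.47890617 -0.29706422] [np.float64(0.0636), np.float64(0.0281), np.float64(0.0635), np.float64(0.0302)]
```

View pics/w1.png

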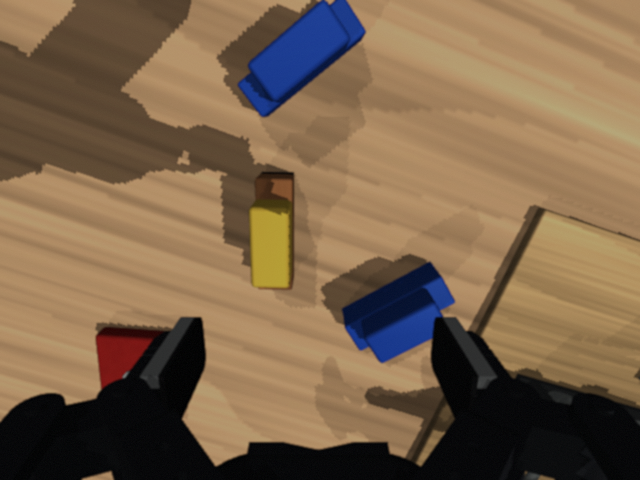

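The wrist view shows the yellow grip at (270,245), aligned with the tool x axis. The blue blocks at (305,55) and (400,310) are clear of the finger paths, and the magnet is at (130,360).

```bash
python3 - <<'E'
from h import *
p=cast(cam("wrist"),[(270.5,246)],.066)[0]; print(p)
p[2]=.055; plan(p,109.5)
E
```

```text
[ 0.47973629 -0.29668931  0.066     ]
at [ 0.4618 -0.2681  0.2   ] ydeg 110.01 shift [ -6.9 -32.6 145.1] twist 0.009 f [0.1 0.6 0.2] w 0.0851 t 3.05
```

Emit:
drive_tool(moves=[{"travel": [-7,-32.5,0],"twist": 0,"grip": 85},{"travel": [0,0,30],"twist": 0,"grip": 85},{"travel": [0,0,30],"twist": 0,"grip": 85},{"travel": [0,0,30],"twist": 0,"grip": 85},{"travel": [0,0,25],"twist": 0,"grip": 85},{"travel": [0,0,20],"twist": 0,"grip": 85},{"travel": [0,0,10],"twist": 0,"grip": 85},{"travel": [0,0,0],"twist": 0,"grip": 85},{"travel": [0,0,0],"twist": 0,"grip": 85}])

```text
time_s: 3.95
tool_pos: [0.4795, -0.2964, 0.0546]
tool_rot: [-0.174, 0.985, -0.001, 0.001]
contact_force: [1.3, -0.4, 0.5]
gripper_width: 0.0726
grasp_force: 0.0
```

Emit:
drive_tool(moves=[{"travel": [0,0,0],"twist": 0,"grip": 0},{"travel": [0,0,0],"twist": 0,"grip": 0},{"travel": [0,0,0],"twist": 0,"grip": 0},{"travel": [0,0,0],"twist": 0,"grip": 0},{"travel": [0,0,0],"twist": 0,"grip": 0},{"travel": [0,0,0],"twist": 0,"grip": 0},{"travel": [0,0,0],"twist": 0,"grip": 0},{"travel": [0,0,0],"twist": 0,"grip": 0}], newtons=60)

```text
time_s: 4.75
tool_pos: [0.4793, -0.2962, 0.0543]
tool_rot: [-0.174, 0.985, -0.001, 0.0]
contact_force: [-2.0, 0.2, 6.4]
gripper_width: 0.0274
grasp_force: 59.1
```

Emit:
drive_tool(moves=[{"travel": [0,0,-20],"twist": 0,"grip": 0},{"travel": [0,0,-35],"twist": 0,"grip": 0},{"travel": [0,0,-35],"twist": 0,"grip": 0},{"travel": [0,0,-20],"twist": 0,"grip": 0},{"travel": [0,0,0],"twist": 0.104,"grip": 0},{"travel": [0,0,0],"twist": 0.104,"grip": 0},{"travel": [0,0,0],"twist": 0.104,"grip": 0},{"travel": [0,0,0],"twist": 0,"grip": 0},{"travel": [0,0,0],"twist": 0,"grip": 0}])

```text
time_s: 5.65
tool_pos: [0.4783, -0.2954, 0.1627]
tool_rot: [-0.02, 1.0, 0.0, -0.0]
contact_force: [-0.1, 0.4, -2.6]
gripper_width: 0.0271
grasp_force: 59.4
```

```bash
cat >> h.py <<'E'
Y=.037; PAD=np.array([.464,.1254]); JIG=np.array([.550,.0885])
MJ=np.array([[np.cos(Y),-np.sin(Y)],[np.sin(Y),np.cos(Y)]])
pad=lambda x,y,z: np.r_[PAD+MJ@[x,y],z]
jig=lambda x,y,z: np.r_[JIG+MJ@[x,y],z]
E
python3 - <<'E'
from h import *
print(pad(-.004,-.084,.15)); plan(pad(-.004,-.084,.15),92.1)
E
```

```text
[0.46311003 0.04130953 0.15      ]
at [ 0.4783 -0.2954  0.1627] ydeg 92.29 shift [  1.8 337.   12.9] twist 0.003 f [-0.1  0.4 -2.6] w 0.0271 t 5.65
```

Emit:
drive_tool(moves=[{"travel": [0,37,0],"twist": 0,"grip": 0},{"travel": [0,40,0],"twist": 0,"grip": 0},{"travel": [0,40,0],"twist": 0,"grip": 0},{"travel": [0,40,0],"twist": 0,"grip": 0},{"travel": [0,40,0],"twist": 0,"grip": 0},{"travel": [0,40,0],"twist": 0,"grip": 0},{"travel": [0,40,0],"twist": 0,"grip": 0},{"travel": [2,35,0],"twist": 0,"grip": 0},{"travel": [0,25,12],"twist": 0,"grip": 0},{"travel": [0,0,0],"twist": 0,"grip": 0}])

```text
time_s: 6.65
tool_pos: [0.4626, 0.0438, 0.1498]
tool_rot: [-0.022, 1.0, 0.001, -0.001]
contact_force: [-0.7, -0.8, -2.9]
gripper_width: 0.0274
grasp_force: 60.0
```

```bash
python3 - <<'E'
from h import *
c,im=snap("wrist","w2"); plan(pad(-.004,-.084,.15),92.1)
c2,im2=snap("top","t2")
for x,y in [(.04,.06),(.04,-.06),(-.04,.06),(-.04,-.06)]:
    q=proj(c,pad(x,y,.022))[0]; print((x,y),q.round(0)); cv2.circle(im,tuple(int(v) for v in q),4,(255,0,0),1)
cv2.imwrite("pics/w2m.png",im[:,:,::-1])
E
```

```text
at [0.4631 0.0423 0.1504] ydeg 92.41 shift [ 0.1 -1.   0.4] twist 0.005 f [ 0.1 -0.8 -2.3] w 0.027 t 6.7
(0.04, 0.06) [516. 301.]
(0.04, -0.06) [347. 300.]
(-0.04, 0.06) [536. 189.]
(-0.04, -0.06) [351. 188.]
```

View pics/w2m.png

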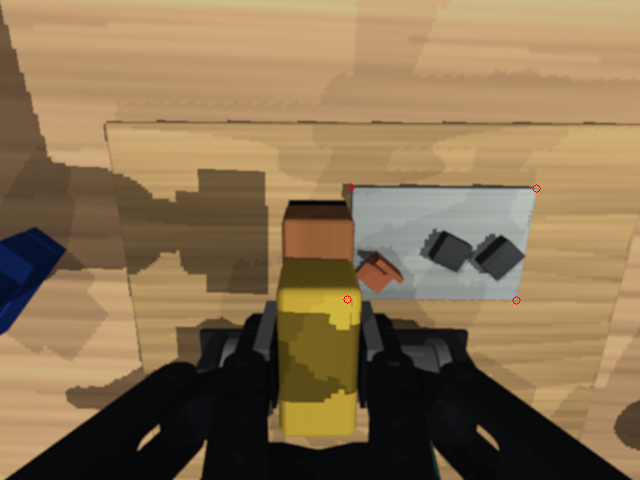

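The wrist view shows the pad outline matching the model to about 3 px (corners at 351,188 / 536,189 / 516,301 / 347,300). The copper offcut is at (378,272), the dark ones are at (447,250) and (498,257), and the block is held square.

```bash
python3 - <<'E'
from h import *
c=cam("wrist")
q=(cast(c,[(318,288),(318,435)],.1622)[:,:2]-PAD)@MJ; print("grip ends in pad",q)
q=(cast(c,[(318,203)],.1504-.0543+.036)[:,:2]-PAD)@MJ; print("wood near end in pad",q)
q=(cast(c,[(378,270),(447,248),(498,256)],.036)[:,:2]-PAD)@MJ; print("offcuts",q)
plan(pad(-.004,-.086,.079),92.1)
E
```

```text
grip ends in pad [[-0.03110753 -0.08395602]
 [ 0.02708691 -0.08374749]]
wood near end in pad [[-0.05199116 -0.08401967]]
offcuts [[ 0.01345659 -0.04434274]
 [-0.0019517  -0.00062689]
 [ 0.00341502  0.03305546]]
at [0.4638 0.0413 0.1509] ydeg 92.32 shift [ 0.6 -2.  71.9] twist 0.004 f [ 0.2  0.7 -2.3] w 0.0269 t 6.75
```

Emit:
drive_tool(moves=[{"travel": [0,0,25],"twist": 0,"grip": 0},{"travel": [0,0,25],"twist": 0,"grip": 0},{"travel": [0,0,15],"twist": 0,"grip": 0},{"travel": [0,0,8],"twist": 0,"grip": 0},{"travel": [0,0,0],"twist": 0,"grip": 0},{"travel": [0,5,0],"twist": 0,"grip": 0},{"travel": [0,10,0],"twist": 0,"grip": 0},{"travel": [0,10,0],"twist": 0,"grip": 0},{"travel": [0,10,0],"twist": 0,"grip": 0},{"travel": [0,10,0],"twist": 0,"grip": 0}])

```text
time_s: 7.75
tool_pos: [0.4627, 0.0871, 0.0787]
tool_rot: [-0.019, 1.0, -0.0, 0.0]
contact_force: [0.7, -1.0, -2.6]
gripper_width: 0.027
grasp_force: 60.1
```

```bash
python3 - <<'E'
from h import *
plan(pad(-.004,.1,.078),92.1)
E
```

```text
at [0.4627 0.0871 0.0787] ydeg 92.18 shift [  1.1 138.2   0.7] twist 0.001 f [ 0.7 -1.  -2.6] w 0.027 t 7.75
```

Emit:
drive_tool(moves=[{"travel": [0,10,0],"twist": 0,"grip": 0},{"travel": [0,10,0],"twist": 0,"grip": 0},{"travel": [0,10,0],"twist": 0,"grip": 0},{"travel": [0,10,0],"twist": 0,"grip": 0},{"travel": [0,10,0],"twist": 0,"grip": 0},{"travel": [0,10,0],"twist": 0,"grip": 0},{"travel": [0,10,0],"twist": 0,"grip": 0},{"travel": [0,10,0],"twist": 0,"grip": 0},{"travel": [0,10,0],"twist": 0,"grip": 0},{"travel": [0,10,0],"twist": 0,"grip": 0}])

```text
time_s: 8.75
tool_pos: [0.4588, 0.1866, 0.0784]
tool_rot: [-0.019, 1.0, -0.0, 0.0]
contact_force: [0.3, -1.9, -1.2]
gripper_width: 0.0273
grasp_force: 60.4
```

Emit:
drive_tool(moves=[{"travel": [0,10,0],"twist": 0,"grip": 0},{"travel": [0,10,0],"twist": 0,"grip": 0},{"travel": [0,10,0],"twist": 0,"grip": 0},{"travel": [0,10,0],"twist": 0,"grip": 0},{"travel": [0,0,0],"twist": 0,"grip": 0}])

```text
time_s: 9.25
tool_pos: [0.4571, 0.2272, 0.0782]
tool_rot: [-0.019, 1.0, 0.0, -0.0]
contact_force: [-0.7, -0.6, -1.8]
gripper_width: 0.0273
grasp_force: 60.4
```

```bash
python3 - <<'E'
from h import *
c,im=snap("wrist","w3"); plan(pad(-.004,.1,.078),92.1)
for x,y in [(.04,.06),(.04,-.06),(-.04,.06),(-.04,-.06)]:
    q=proj(c,pad(x,y,.022))[0]; cv2.circle(im,tuple(int(v) for v in q),4,(255,0,0),1)
cv2.imwrite("pics/w3m.png",im[:,:,::-1])
E
```

```text
at [0.4571 0.2265 0.0781] ydeg 92.2 shift [ 0.9 -1.3  0.1] twist 0.002 f [-0.6 -0.6 -3.2] w 0.0271 t 9.3
```

View pics/w3m.png

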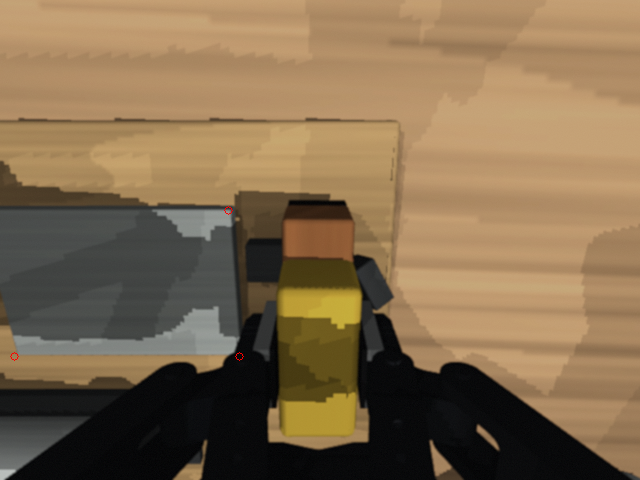

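The wrist view shows the pad empty as far as it's visible. One dark offcut is on the board at (265,260), between the pad edge and the block, and the other is at (372,282). The copper one is hidden behind the gripper, so I'll lift and move back to see it.

Emit:
drive_tool(moves=[{"travel": [0,0,-15],"twist": 0,"grip": 0},{"travel": [0,0,-30],"twist": 0,"grip": 0},{"travel": [0,0,-35],"twist": 0,"grip": 0},{"travel": [0,-30,-10],"twist": 0,"grip": 0},{"travel": [0,-40,0],"twist": 0,"grip": 0},{"travel": [0,-40,0],"twist": 0,"grip": 0},{"travel": [0,-40,0],"twist": 0,"grip": 0},{"travel": [0,-40,0],"twist": 0,"grip": 0},{"travel": [0,-35,0],"twist": 0,"grip": 0},{"travel": [0,0,0],"twist": 0,"grip": 0}])

```text
time_s: 10.3
tool_pos: [0.4658, -0.0029, 0.1685]
tool_rot: [-0.016, 1.0, -0.001, 0.0]
contact_force: [0.3, 1.1, -3.4]
gripper_width: 0.0271
grasp_force: 60.4
```

```bash
python3 - <<'E'
from h import *
c,im=snap("wrist","w4"); plan(pad(-.006,-.130,.0543+.0125),92.1)
for x,y in [(.04,.06),(.04,-.06),(-.04,.06),(-.04,-.06)]:
    q=proj(c,pad(x,y,.022))[0]; cv2.circle(im,tuple(int(v) for v in q),4,(255,0,0),1)
t,it=snap("top","t4"); cr=cv2.resize(it[215:295,240:370],(640,394),interpolation=cv2.INTER_CUBIC)
cv2.imwrite("pics/w4m.png",cv2.resize(np.vstack([im[100:400],cr]),None,fx=.85,fy=.85)[:,:,::-1])
E
```

```text
at [ 0.4656 -0.001   0.1683] ydeg 91.88 shift [  2.9  -3.7 101.5] twist -0.004 f [-0.5  0.  -3. ] w 0.0273 t 10.35
```

View pics/w4m.png

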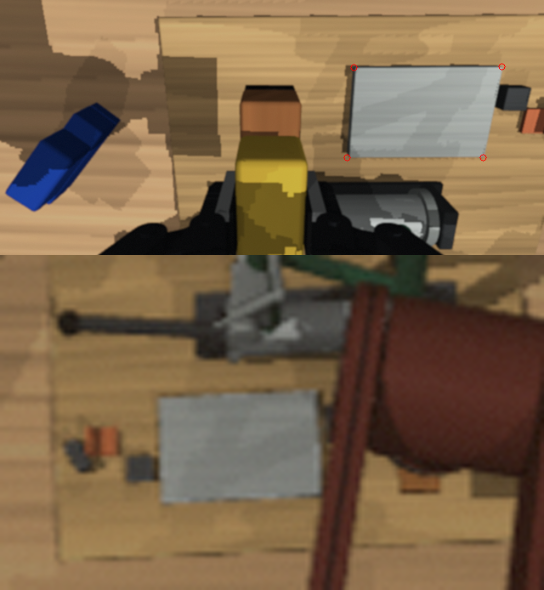

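The pad is empty. The wrist part of the picture shows one dark offcut at (514,97) and the copper one at (532,121); the top part shows the dark ones at (80,455) and (140,467) and the copper one at (103,441). The nearest centre is about 14 mm outside the pad edge. I'll set the block down here.

Emit:
drive_tool(moves=[{"travel": [2,-4,25],"twist": 0,"grip": 0},{"travel": [0,0,30],"twist": 0,"grip": 0},{"travel": [0,0,25],"twist": 0,"grip": 0},{"travel": [0,0,12],"twist": 0,"grip": 0},{"travel": [0,0,6],"twist": 0,"grip": 0},{"travel": [0,0,3],"twist": 0,"grip": 0},{"travel": [0,0,0],"twist": 0,"grip": 0},{"travel": [0,0,0],"twist": 0,"grip": 0}])

```text
time_s: 11.2
tool_pos: [0.4648, -0.0031, 0.0684]
tool_rot: [-0.019, 1.0, -0.0, 0.001]
contact_force: [0.9, -0.4, -2.0]
gripper_width: 0.0274
grasp_force: 60.3
```

Emit:
drive_tool(moves=[{"travel": [0,0,1.5],"twist": 0,"grip": 0},{"travel": [0,0,0],"twist": 0,"grip": 0},{"travel": [0,0,0],"twist": 0,"grip": 70},{"travel": [0,0,0],"twist": 0,"grip": 70},{"travel": [0,0,0],"twist": 0,"grip": 70},{"travel": [0,0,0],"twist": 0,"grip": 70},{"travel": [0,0,-10],"twist": 0,"grip": 70},{"travel": [0,0,-30],"twist": 0,"grip": 70},{"travel": [0,0,-40],"twist": 0,"grip": 70},{"travel": [0,0,-40],"twist": 0,"grip": 70}])

```text
time_s: 12.2
tool_pos: [0.4633, -0.003, 0.1875]
tool_rot: [-0.019, 1.0, 0.0, -0.0]
contact_force: [1.4, 0.3, 0.4]
gripper_width: 0.0598
grasp_force: 0.0
```

```bash
python3 - <<'E'
from h import *
c,im=snap("wrist","w5")
m=mask(im,(20,140,60),(34,255,255)); ys,xs=np.nonzero(m); print("yellow",xs.min(),xs.max(),ys.min(),ys.max(), ((cast(c,[[xs.mean(),ys.mean()]],.078)[:,:2]-PAD)@MJ))
# stand leg: top view, foot ball
t,it=snap("top","t5"); 
al=.34; 
def stub(x,y,z,a=al): return jig(x*np.cos(a)+z*np.sin(a),y,.045-x*np.sin(a)+z*np.cos(a))
def leg(L,th,a=al):
    d=np.array([-np.sin(np.radians(18)),0,-np.cos(np.radians(18))]); p=np.array([-.05,.04,.1])+L*(np.cos(th-.14)*np.array([0,1,0])+np.sin(th-.14)*d); return stub(*p,a)
for n,L in (("pivot",0),("mid",.085),("foot",.11)): print(n,leg(L,0).round(4),proj(t,leg(L,0)).round(1), proj(cam("side"),leg(L,0)).round(1))
for th in (.5,.9,1.2): print(th,leg(.085,th).round(4))
tb=stub(0,-.04,.19); print("top_bar",tb.round(4),proj(t,tb).round(1), "ends",proj(t,[stub(0,-.115,.19),stub(0,.03,.19)]).round(1).tolist())
plan(leg(.085,0)+[0,0,.1],92.1)
E
```

```text
yellow 294 339 199 295 [[-0.00653813 -0.12913175]]
pivot [0.5347 0.128  0.1559] [[294.7 232.9]] [[324.8 244.1]]
mid [0.5388 0.2123 0.1654] [[265.1 231.3]] [[318.9 264.3]]
foot [0.54   0.2372 0.1681] [[256.4 230.9]] [[317.1 270.7]]
0.5 [0.5136 0.2068 0.1322]
0.9 [0.4969 0.1882 0.1095]
1.2 [0.4881 0.1678 0.0971]
top_bar [0.6148 0.0509 0.2241] [[321.6 200.9]] ends [[348.7, 199.7], [296.3, 202.1]]
at [ 0.4678 -0.0037  0.1929] ydeg 92.14 shift [-79.9 213.  -72. ] twist 0.001 f [ 0.5 -0.6  0.6] w 0.06 t 12.3
```

Emit:
drive_tool(moves=[{"travel": [0,0,-30],"twist": 0.15,"grip": 0},{"travel": [0,0,-20],"twist": 0.15,"grip": 0},{"travel": [0,0,0],"twist": 0.15,"grip": 0},{"travel": [0,0,0],"twist": 0.15,"grip": 0},{"travel": [0,0,0],"twist": 0.15,"grip": 0},{"travel": [0,0,0],"twist": 0.15,"grip": 0},{"travel": [0,0,0],"twist": 0.15,"grip": 0},{"travel": [0,0,0],"twist": 0.15,"grip": 0},{"travel": [0,0,0],"twist": 0.15,"grip": 0},{"travel": [0,0,0],"twist": 0.15,"grip": 0}], newtons=30)

```text
time_s: 13.3
tool_pos: [0.4636, -0.003, 0.2359]
tool_rot: [0.67, 0.742, -0.0, -0.0]
contact_force: [-0.3, 0.1, 0.6]
gripper_width: 0.0003
grasp_force: 0.0
```

Emit:
drive_tool(moves=[{"travel": [0,0,0],"twist": 0.07,"grip": 0},{"travel": [40,0,0],"twist": 0,"grip": 0},{"travel": [40,0,0],"twist": 0,"grip": 0},{"travel": [40,0,0],"twist": 0,"grip": 0},{"travel": [40,0,0],"twist": 0,"grip": 0},{"travel": [40,0,0],"twist": 0,"grip": 0},{"travel": [10,0,0],"twist": 0,"grip": 0},{"travel": [0,0,0],"twist": 0,"grip": 0}])

```text
time_s: 14.1
tool_pos: [0.4554, 0.2079, 0.2357]
tool_rot: [0.692, 0.721, -0.0, -0.0]
contact_force: [0.3, 0.5, -0.3]
gripper_width: 0.0003
grasp_force: 0.0
```

```bash
cat >> h.py <<'E'
def stub(x,y,z,a=.34): return jig(x*np.cos(a)+z*np.sin(a),y,.045-x*np.sin(a)+z*np.cos(a))
def leg(L,th,a=.34):
    d=np.array([-np.sin(np.radians(18)),0,-np.cos(np.radians(18))]); p=np.array([-.05,.04,.1])+L*(np.cos(th-.14)*np.array([0,1,0])+np.sin(th-.14)*d); return stub(*p,a)
E
python3 - <<'E'
from h import *
c,im=snap("wrist","w6")
plan(leg(.085,0)+[0,0,.033],2.1)   # tips 10 mm over the leg
for th in (.4,.7,1.,1.15): plan(leg(.08,th)+[0,0,.017+.007])
E
```

```text
at [0.4556 0.2067 0.2357] ydeg 2.27 shift [ 2.3 83.4 37.3] twist 0.003 f [ 0.4 -0.4 -0.4] w -0.0 t 14.15
at [0.4556 0.2067 0.2357] ydeg 2.27 shift [-4.5 63.7 72. ] twist None f [ 0.4 -0.4 -0.4] w -0.0 t 14.15
at [0.4556 0.2067 0.2357] ydeg 2.27 shift [-13.9  50.3  89.4] twist None f [ 0.4 -0.4 -0.4] w -0.0 t 14.15
at [0.4556 0.2067 0.2357] ydeg 2.27 shift [-29.5  39.2 103.8] twist None f [ 0.4 -0.4 -0.4] w -0.0 t 14.15
at [0.4556 0.2067 0.2357] ydeg 2.27 shift [-39.1  34.9 109.5] twist None f [ 0.4 -0.4 -0.4] w -0.0 t 14.15
```

Emit:
drive_tool(moves=[{"travel": [0,30,0],"twist": 0,"grip": 0},{"travel": [0,30,0],"twist": 0,"grip": 0},{"travel": [2,23,0],"twist": 0,"grip": 0},{"travel": [0,0,20],"twist": 0,"grip": 0},{"travel": [0,0,17],"twist": 0,"grip": 0},{"travel": [-1,-4,9],"twist": 0,"grip": 0},{"travel": [-2,-5,9],"twist": 0,"grip": 0},{"travel": [-2,-5,9],"twist": 0,"grip": 0},{"travel": [-2,-5,8],"twist": 0,"grip": 0}])

```text
time_s: 15.05
tool_pos: [0.5195, 0.204, 0.1641]
tool_rot: [0.694, 0.72, 0.0, 0.0]
contact_force: [-2.2, 1.9, 4.2]
gripper_width: 0.0001
grasp_force: 2.2
```

Emit:
drive_tool(moves=[{"travel": [-4,-5,7],"twist": 0,"grip": 0},{"travel": [-5,-5,6],"twist": 0,"grip": 0},{"travel": [-5,-5,5],"twist": 0,"grip": 0},{"travel": [-5,-4,5],"twist": 0,"grip": 0},{"travel": [-5,-3,5],"twist": 0,"grip": 0},{"travel": [-5,-2,5],"twist": 0,"grip": 0},{"travel": [-5,-2,4],"twist": 0,"grip": 0},{"travel": [0,0,0],"twist": 0,"grip": 0}])

```text
time_s: 15.85
tool_pos: [0.4947, 0.1684, 0.126]
tool_rot: [0.694, 0.72, -0.001, -0.0]
contact_force: [0.4, -0.2, 0.3]
gripper_width: -0.0002
grasp_force: 0.0
```

```bash
python3 - <<'E'
from h import *
c,im=snap("wrist","w7"); s,i2=snap("side","s7"); t,i3=snap("top","t7"); plan(leg(.08,1.)+[0,0,.1])
cv2.imwrite("pics/s7c.png",np.vstack([cv2.resize(i2[160:330,220:420],(500,425)),cv2.resize(i3[180:300,240:440],(500,175*2-175))])[:,:,::-1])
for th in (0,.9,1.75): print(th,"side",proj(s,[leg(0,th),leg(.11,th)]).round(0).tolist(),"top",proj(t,[leg(.11,th)]).round(0).tolist())
E
```

```text
at [0.4956 0.1693 0.127 ] ydeg 2.16 shift [  9.5   0.7 -80.8] twist None f [-0.2 -0.5 -0.1] w 0.0 t 16.0
0 side [[325.0, 244.0], [317.0, 271.0]] top [[256.0, 231.0]]
0.9 side [[325.0, 244.0], [344.0, 288.0]] top [[269.0, 252.0]]
1.75 side [[325.0, 244.0], [354.0, 273.0]] top [[298.0, 258.0]]
```

View pics/s7c.png

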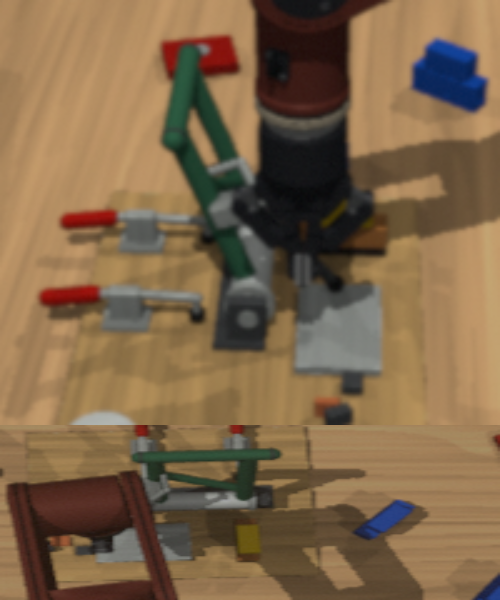

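The side crop shows the foot at (335,283), which is px (354,273) and matches the prediction for 1.75 rad. The stand is down, the stub still leans, and the block stands on the board. Next is the top bar.

Emit:
drive_tool(moves=[{"travel": [0,0,-35],"twist": 0,"grip": 0},{"travel": [0,0,-45],"twist": 0,"grip": 0},{"travel": [0,0,-45],"twist": 0,"grip": 0},{"travel": [0,0,-45],"twist": 0,"grip": 0},{"travel": [-30,30,-10],"twist": 0,"grip": 100},{"travel": [-30,30,0],"twist": 0,"grip": 100},{"travel": [-30,30,0],"twist": 0,"grip": 100},{"travel": [-24,24,0],"twist": 0,"grip": 100},{"travel": [0,0,0],"twist": 0,"grip": 100}])

```text
time_s: 16.9
tool_pos: [0.6159, 0.0566, 0.3063]
tool_rot: [0.695, 0.719, -0.0, 0.001]
contact_force: [-0.6, 0.1, -0.5]
gripper_width: 0.0721
grasp_force: 0.0
```

```bash
python3 - <<'E'
from h import *
tb=stub(0,-.04,.19); plan(tb-[0,0,.002],2.1)
c,im=snap("wrist","w8"); m=mask(im,(50,70,15),(90,255,255)); m=cv2.morphologyEx(m,cv2.MORPH_OPEN,np.ones((3,3)))
ys,xs=np.nonzero(m); print(xs.min(),xs.max(),ys.min(),ys.max())
for y0 in range(0,470,40):
    r=np.nonzero(m[y0])[0]
    if len(r): print(y0,r.min(),r.max(),cast(c,[(r.min(),y0),(r.max(),y0)],.2241).round(4)[:,:2].tolist())
print("pred bar ends px",proj(c,[stub(0,-.115,.19),stub(0,.03,.19),tb]).round(0).tolist())
t,i3=snap("top","t8")
m=mask(i3,(50,70,15),(90,255,255),(280,185,365,215)); ys,xs=np.nonzero(m); print("top",xs.min(),xs.max(),ys.min(),ys.max())
cv2.imwrite("pics/w8c.png",im[:,:,::-1])
E
```

```text
at [0.6159 0.0566 0.3063] ydeg 1.98 shift [-5.6 -1.3 84.2] twist -0.002 f [-0.6  0.1 -0.5] w 0.0721 t 16.9
251 336 123 399
160 266 336 [[0.5867, 0.1129], [0.623, 0.1142]]
200 268 335 [[0.5876, 0.0919], [0.6235, 0.0931]]
240 264 334 [[0.5853, 0.0694], [0.624, 0.0707]]
280 261 334 [[0.5834, 0.0453], [0.6251, 0.0467]]
320 284 334 [[0.5968, 0.02], [0.6263, 0.021]]
360 301 334 [[0.6074, -0.0072], [0.6277, -0.0065]]
pred bar ends px [[317.0, 384.0], [316.0, 146.0], [316.0, 273.0]]
top 300 342 197 214
```

View pics/w8c.png

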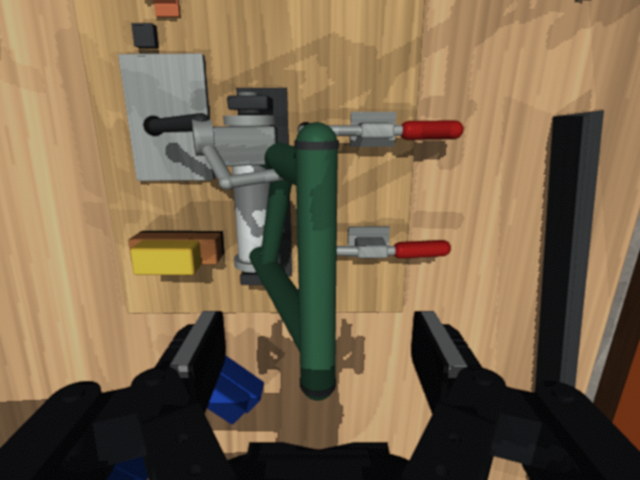

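The wrist view shows the top bar along column 317, rows 125–398, midway between the open fingers and on its predicted line. The foot is over the pad at (152,125).

Emit:
drive_tool(moves=[{"travel": [-5,-1,15],"twist": 0,"grip": 100},{"travel": [0,0,25],"twist": 0,"grip": 100},{"travel": [0,0,25],"twist": 0,"grip": 100},{"travel": [0,0,13],"twist": 0,"grip": 100},{"travel": [0,0,6],"twist": 0,"grip": 100},{"travel": [0,0,0],"twist": 0,"grip": 100},{"travel": [0,0,0],"twist": 0,"grip": 100}])

```text
time_s: 17.7
tool_pos: [0.6133, 0.0548, 0.224]
tool_rot: [0.693, 0.721, 0.001, 0.001]
contact_force: [-0.2, -0.8, -0.0]
gripper_width: 0.0855
grasp_force: 0.0
```

Emit:
drive_tool(moves=[{"travel": [0,0,0],"twist": 0,"grip": 0},{"travel": [0,0,0],"twist": 0,"grip": 0},{"travel": [0,0,0],"twist": 0,"grip": 0},{"travel": [0,0,0],"twist": 0,"grip": 0},{"travel": [0,0,0],"twist": 0,"grip": 0},{"travel": [0,0,0],"twist": 0,"grip": 0},{"travel": [0,0,0],"twist": 0,"grip": 0},{"travel": [0,0,0],"twist": 0,"grip": 0},{"travel": [0,0,0],"twist": 0,"grip": 0}], newtons=35)

```text
time_s: 18.6
tool_pos: [0.6135, 0.0546, 0.2235]
tool_rot: [0.694, 0.72, 0.001, 0.001]
contact_force: [5.0, 0.1, 2.0]
gripper_width: 0.0207
grasp_force: 34.9
```

```bash
python3 - <<'E'
from h import *
for a in (.34,.25,.17,.08,0): print(a); plan(stub(0,-.04,.19,a)-[0,0,.002],2.1)
E
```

```text
0.34
at [0.6135 0.0546 0.2235] ydeg 2.17 shift [-3.8  1.1  1.4] twist 0.001 f [5.  0.1 2. ] w 0.0207 t 18.6
0.25
at [0.6135 0.0546 0.2235] ydeg 2.17 shift [ -3.7 -15.2  -3.6] twist 0.001 f [5.  0.1 2. ] w 0.0207 t 18.6
0.17
at [0.6135 0.0546 0.2235] ydeg 2.17 shift [ -3.7 -30.1  -6.8] twist 0.001 f [5.  0.1 2. ] w 0.0207 t 18.6
0.08
at [0.6135 0.0546 0.2235] ydeg 2.17 shift [ -3.7 -47.   -9. ] twist 0.001 f [5.  0.1 2. ] w 0.0207 t 18.6
0
at [0.6135 0.0546 0.2235] ydeg 2.17 shift [ -3.7 -62.2  -9.6] twist 0.001 f [5.  0.1 2. ] w 0.0207 t 18.6
```

Emit:
drive_tool(moves=[{"travel": [0,-6,-2],"twist": 0,"grip": 0},{"travel": [0,-7,-2],"twist": 0,"grip": 0},{"travel": [0,-7,-2],"twist": 0,"grip": 0},{"travel": [0,-7,-1.5],"twist": 0,"grip": 0},{"travel": [0,-7,-1.2],"twist": 0,"grip": 0},{"travel": [0,-7,-1],"twist": 0,"grip": 0},{"travel": [0,-7,-0.7],"twist": 0,"grip": 0},{"travel": [0,-6,-0.4],"twist": 0,"grip": 0},{"travel": [0,-5,-0.2],"twist": 0,"grip": 0},{"travel": [0,-3,0],"twist": 0,"grip": 0}])

```text
time_s: 19.6
tool_pos: [0.5533, 0.0523, 0.2369]
tool_rot: [0.694, 0.72, 0.003, 0.003]
contact_force: [7.2, -0.3, 16.6]
gripper_width: 0.0209
grasp_force: 35.6
```

Emit:
drive_tool(moves=[{"travel": [0,0,0],"twist": 0,"grip": 0},{"travel": [0,0,0],"twist": 0,"grip": 0},{"travel": [0,0,0],"twist": 0,"grip": 0},{"travel": [0,0,0],"twist": 0,"grip": 0},{"travel": [0,0,0],"twist": 0,"grip": 0},{"travel": [0,0,0],"twist": 0,"grip": 0},{"travel": [0,0,0],"twist": 0,"grip": 0},{"travel": [0,0,0],"twist": 0,"grip": 0}])

```text
time_s: 20.4
tool_pos: [0.5533, 0.0523, 0.237]
tool_rot: [0.694, 0.72, 0.003, 0.003]
contact_force: [6.1, 1.0, 9.4]
gripper_width: 0.0206
grasp_force: 34.3
```

```bash
python3 - <<'E'
from h import *
plan(stub(0,-.04,.19,0)-[0,0,.002],2.1)
s,i2=snap("side","s9"); t,i3=snap("top","t9")
cv2.imwrite("pics/s9c.png",np.vstack([cv2.resize(i2[160:330,220:420],(500,425)),cv2.resize(i3[190:290,240:420],(500,170))])[:,:,::-1])
for a in (.34,0,-.12): print(a,"side bar end,foot",proj(s,[stub(0,.03,.19,a),leg(.11,1.75,a)]).round(0).tolist(),"top bar end", proj(t,[stub(0,.03,.19,a)]).round(1).tolist())
E
```

```text
at [0.5533 0.0523 0.237 ] ydeg 2.18 shift [-3.7 -2.   4. ] twist 0.001 f [6.1 1.  9.4] w 0.0206 t 20.4
0.34 side bar end,foot [[290.0, 216.0], [354.0, 273.0]] top bar end [[296.3, 202.1]]
0 side bar end,foot [[318.0, 212.0], [355.0, 283.0]] top bar end [[297.1, 224.2]]
-0.12 side bar end,foot [[329.0, 213.0], [355.0, 286.0]] top bar end [[297.5, 232.6]]
```

View pics/s9c.png

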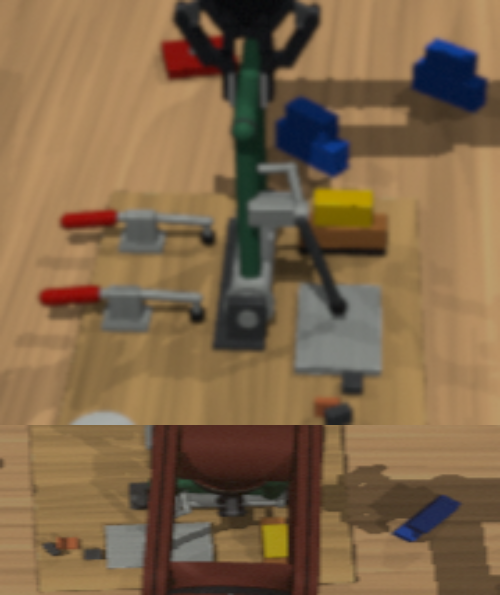

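The stub is upright: the bar end is at px (317,211) against a predicted (318,212), and the foot is at (355,282) against (355,283). It is held with 34 N and still, the block and offcuts are clear of the pad, and the magnet hasn't moved. I'm handing in.

```bash
python3 -c "
from h import *
print(ctrl.sign_off())"
```

```text
the job is handed in; nothing more can be done
None
```

I handed the job in at about 20.5 s; no verdict came back. The pad is swept with the block standing clear of it, the stand is down at its stop, and the stub is held upright in the gripper.

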